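# Set four weld test pieces on their matching holders

## Robot

A 6-joint arm with a two-finger parallel gripper is mounted at the origin on a cart in front of the work surface, level with it; the furniture and walls round the work are solid. World frame = base frame: x ahead of the robot, y to its left, z up, the work surface at z = 0. Lengths are in m, angles in rad, forces in N, time in s.
With the tool pointing down it reaches from about 0.35 to 0.725 m from the base axis. Payload 6 kg.
Tool frame: the origin (TCP) lies at the very end of the fingers, on their centre line; the grasp point (between the pads) lies 19 mm behind it (r.tcp_to_grasp is the distance from the TCP to the grasp point, in m); z points along the fingers, y is the line along which they close (so a half turn about z gives the same grasp; the last joint's range is limited). The gripper opens to 85 mm and grips with 20 to 120 N. Pads are 22 mm wide; open, the fingers measure 114 mm over their backs; the gripper's body (76 mm by 85 mm) begins 54 mm behind the grasp point. The pads swing forward as they close: fully open they stand 13 mm farther back than shut.
Start: joints at [1.617, 0.04, 0.085, 0, -1.615, -0.334], TCP at [0.17, 0.575, 0.231] pointing down, gripper open.
Joint ranges: [-2.56, 2.56], [-1.29, 2.01], [-1.08, 1.49], [-3.29, 1.98], [-2.81, -0.18], [-2.99, 2.99]. Speed limits (rad/s): [2.57, 2.57, 3.01, 3.14, 3.14, 3.14].

## Interface

Orientations are given as a 3x3 rotation matrix whose columns are the frame's x, y, z axes.
In Python, from cell import r gives the robot as it stands. The module is installed in compiled form; this text tells all that it offers.
- The arm moves only by the tool arm_command, never from a script. Its argument "motion" is a list of rows, each a list of 5 numbers: the shift along the tool's x, y, z in mm, then the turn about the tool's z in rad, then the opening, from 0 (shut) to 1 (fully open). In form: [[x, y, z, twist, gripper], ...]. A call has 1 to 8 rows; each row shifts and turns the commanded pose from where the row before left it, along the tool's axes as they then stand; what a row does not reach is not made up. A row lasts 1/12 s, in which the tool goes at most 41.7 mm and 7.16 degrees, less where a joint would pass 70% of its speed; a pose out of reach is approached as far as the arm can. A call is refused whole if a number of a shift passes 41.7 or a number of a turn 0.125, either way. A call with a gripper value outside its range is refused whole. The fingers move at their own pace and stop on an object; "grip_force" is the grip in N (left out, the last holds). Time passes only in rows, so rows that do not move let the fingers close. It gives the time, the measured TCP pose, the force, the opening and the grip force at its end, in the units of the state.
- r.get_obs(): the state, without advancing time (a new reading comes with each control period).
- r.camera(name): name is "side" or "top"; returns the picture (400x640x3 uint8, red, green, blue); there is no depth.
- r.camera_params(name): a dict with "mtx" (3x3 intrinsics, pixels), "position" and "orientation" of the camera in the world. Camera axes: x right, y up, looking along -z (the intrinsics and any distortion apply to the point x, -y, -z); pixel columns grow to the right and rows downward; lengths in m; the calibration is good to about 2 mm. A picture is of the moment at which its call begins. camera_params takes no time and is no camera call.
- r.sign_off(): hands the job in; it is judged then, once.
The state is a dict: "clock": time; "qpos": joint angles; "qvel": joint speeds; "effort": joint torques, N m; "position": TCP position; "tcp_rot": TCP orientation; "force": force on the tool from outside, world axes, zero at the start; "torque": the same for the moment, N m; "finger_gap": finger opening in m; "finger_force": force on a finger pad.
Only numpy, scipy, OpenCV 4.12 (cv2) and the standard library are available. Lean on these libraries where they do the work, as an engineer would, in place of code of your own. Each camera call takes 0.05 s, during which the arm holds its last target. There are 200 camera calls.

## Task

Lay the four weld test pieces out for inspection: stand the pipe stub in the round cup, lay the nut flat on the raised hexagonal pad, centred, and lay each flat steel coupon on the raised block of its own outline, centred and lined up with it. Do not knock over the two bolts that stand upright among them.

Things in the scene. Friction and masses are not known exactly. Their poses are not given: they have to be found in the camera images.
- pipe_stub: Loose sawn pale grey pipe stub standing on end, 34 mm outside diameter, 50 mm tall, 80 to 155 g, hollow. Origin: centre of the underside; z up, along its axis.
- nut: Loose pale steel M20 hexagon nut lying flat on the bench, 30 mm across flats (along its x), 34 mm across corners (along its y), 16 mm thick, 65 g. Origin: centre of the underside; z up.
- coupon_long: Loose flat dark steel plate lying on the bench, 35 mm (its x) by 80 mm (its y), 5 mm thick, 75 to 155 g. Origin: centre of the underside; x across, y along, z up. Picked by its long edges.
- coupon_short: Loose flat dark steel plate lying on the bench, 40 mm (its x) by 60 mm (its y), 6 mm thick, 113 g. Origin: centre of the underside; x across, y along, z up. Picked by its long edges.
- round_cup: Fixed round holder: a shallow open steel cup on a flat round flange. Recess 54 mm across, its floor 5 mm above the bench; the low rim's top is 10 mm above the bench, rim 62 mm across outside, flange 76 mm across and 4 mm thick. Origin: centre of the underside, on the bench; z up. Holds the pipe stub.
- hex_pad: Fixed hexagonal pad: a bare aluminium hexagon, 30 mm across flats (along its x) and 34.6 mm across corners, flat top 16 mm above the bench, on a 4 mm dark round foot 56 mm across. Origin: centre of the underside, on the bench; z up. Same outline as the nut.
- long_block: Fixed bearer: a bare aluminium block, 35 mm (its x) by 80 mm (its y), flat top 16 mm above the bench, on a 4 mm dark foot plate (39 x 102 mm, a screw at each end). Origin: centre of the underside, on the bench; x across, y along, z up. Same outline as the long coupon.
- short_block: Fixed bearer: a bare aluminium block, 40 mm (its x) by 60 mm (its y), flat top 16 mm above the bench, on a 4 mm dark foot plate (44 x 82 mm, a screw at each end). Origin: centre of the underside, on the bench; x across, y along, z up. Same outline as the short coupon.
- bolt_a: Loose rusty M16 bolt standing upright on its hexagon head (24 x 27 mm), 55 mm tall, shank 16 mm thick, 130 g; one of two alike. Not part of the job; must not be knocked over. Origin: centre of the head's underside; z up.
- bolt_b: Loose rusty M16 bolt standing upright on its hexagon head (24 x 27 mm), 55 mm tall, shank 16 mm thick, 130 g; one of two alike. Not part of the job; must not be knocked over. Origin: centre of the head's underside; z up.
Mind the look-alikes: they are no part of the job. Leave any yellow look-alike of the nut alone. What is shaped like the coupon_short but blue is not meant.

How it is judged:
By the outcome, as a careful person would: the job done as asked, in the order asked, and still so for the second after the job is handed in, with the robot touching nothing.
It also fails if it takes over 104 s, if anything falls off the work surface, if the arm or the gripper's body presses on something with over 40 N, if the wrist force passes 120 N, or if a joint passes its speed limit or range.

## Working session

There is one attempt and no reset: what is moved stays moved. The work goes in short steps, Python scripts to look and compute and a tool call to move; the robot and the scene stay as the last step left them, time stands still between calls to the robot, and variables do not carry over. Pictures are saved under pics/ and viewed, at most 14 in all, crops included, and the job is handed in when it is done.

Besides the shell and the picture viewer there is one more tool, called by a JSON object that holds its "api" and its "payload". arm_command: Moves the arm, as the interface text tells. Its arguments: {"type":"object","properties":{"motion":{"type":"array"},"grip_force":{"type":"number"}},"required":["motion"]}

```bash
ls; mkdir -p pics
python3 - <<'E'
from cell import r
import cv2,numpy as np
o=r.get_obs();print({k:np.round(v,3).tolist() for k,v in o.items()})
for n in("top","side"):
    p=r.camera_params(n);print({k:np.round(v,4).tolist() if not isinstance(v,str) else v for k,v in p.items()})
    cv2.imwrite(f"pics/{n}0.png",r.camera(n)[:,:,::-1])
print(r.tcp_to_grasp)
E
```

```text
pics
{'clock': 0.0, 'qpos': [1.617, 0.041, 0.084, -0.0, -1.615, -0.334], 'qvel': [0.0, 0.002, 0.001, -0.002, 0.001, 0.001], 'effort': [0.0, -36.82, 34.741, 6.932, -0.005, 0.0], 'position': [0.17, 0.575, 0.23], 'tcp_rot': [[0.959, -0.284, -0.0], [-0.284, -0.959, -0.002], [0.0, 0.002, -1.0]], 'force': [-0.502, 0.688, 0.662], 'torque': [0.018, 0.036, 0.014], 'finger_force': 0.0, 'finger_gap': 0.086}
{'mtx': [[438.4246, 0.0, 328.5007], [0.0, 438.4246, 203.7365], [0.0, 0.0, 1.0]], 'position': [0.4022, 0.1865, 1.0601], 'orientation': [[0.0164, 0.9923, -0.1229], [-0.9996, 0.0189, 0.0192], [0.0214, 0.1226, 0.9922]]}
{'mtx': [[442.2142, 0.0, 322.4937], [0.0, 442.2142, 206.3575], [0.0, 0.0, 1.0]], 'position': [0.4585, 1.1626, 0.4774], 'orientation': [[-0.9981, 0.0022, -0.0619], [-0.0571, -0.4168, 0.9072], [-0.0238, 0.909, 0.4161]]}
0.0187
```

View pics/top0.png

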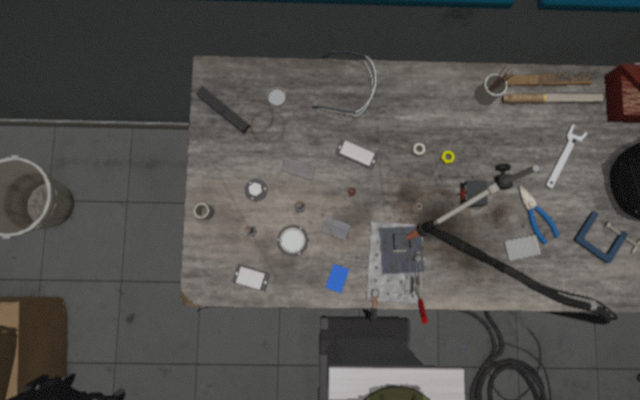

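View pics/side0.png

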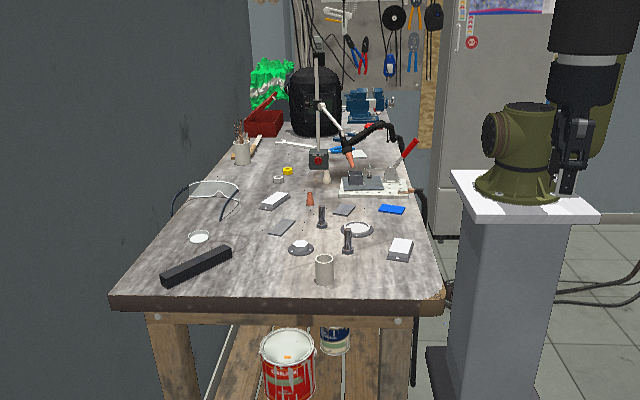

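Run:
```python
import cv2
a=cv2.imread("pics/top0.png");c=cv2.resize(a[130:300,185:385],None,fx=4,fy=4,interpolation=cv2.INTER_CUBIC)
c=cv2.convertScaleAbs(c,alpha=1.5);cv2.imwrite("pics/t1.png",c[:600])
a=cv2.imread("pics/side0.png");c=cv2.resize(a[155:295,220:420],None,fx=4,fy=4,interpolation=cv2.INTER_CUBIC)
cv2.imwrite("pics/s1.png",c)
```

```text
(no output)
```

View pics/t1.png

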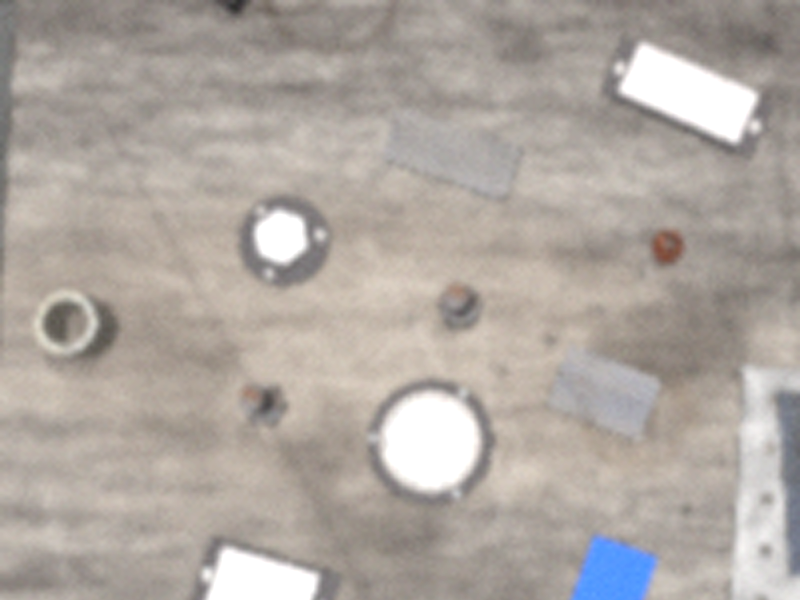

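View pics/s1.png

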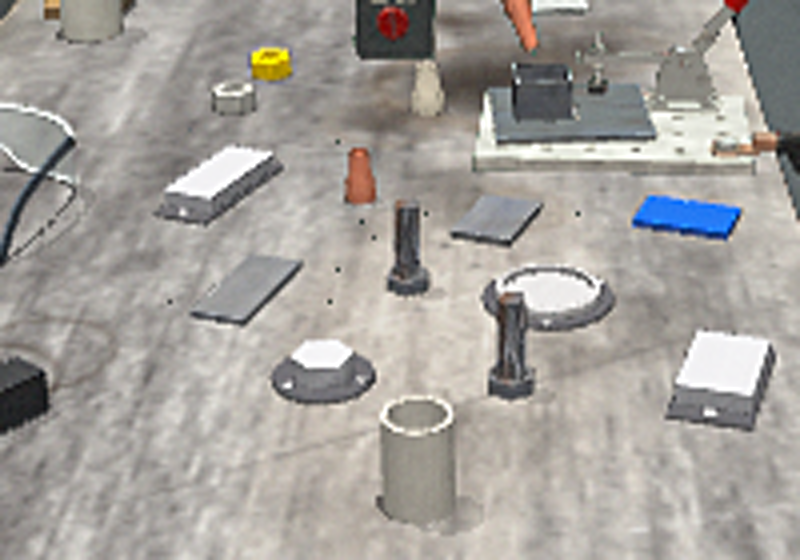

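```bash
cat > h.py <<'E'
from cell import r
import cv2,numpy as np
def proj(n,P):
    p=r.camera_params(n);c=(np.atleast_2d(P)-p["position"])@np.array(p["orientation"])
    q=c*[1,-1,-1]; u=q@np.array(p["mtx"]).T; return u[:,:2]/u[:,2:]
def ray(n,uv,z):
    p=r.camera_params(n);uv=np.atleast_2d(uv).astype(float)
    d=np.c_[uv,np.ones(len(uv))]@np.linalg.inv(p["mtx"]).T*[1,-1,-1]
    d=d@np.array(p["orientation"]).T;o=np.array(p["position"])
    return (o+d*((z-o[2])/d[:,2:]))[:,:2]
def seg(img,roi,f,z,n,k=4):
    "biggest blob of f(lab)>otsu in roi -> contour on plane z, centre, size, angle of long side (deg)"
    x0,y0,x1,y1=roi
    c=cv2.resize(img[y0:y1,x0:x1],None,fx=k,fy=k,interpolation=cv2.INTER_CUBIC)
    lab=cv2.cvtColor(c,cv2.COLOR_RGB2LAB).astype(float)
    v=cv2.GaussianBlur(np.clip(f(lab),0,255).astype(np.uint8),(0,0),k*.5)
    t,m=cv2.threshold(v,0,255,cv2.THRESH_OTSU)
    m=cv2.morphologyEx(m,cv2.MORPH_OPEN,np.ones((9,9)))
    cs=cv2.findContours(m,cv2.RETR_EXTERNAL,cv2.CHAIN_APPROX_NONE)[0]
    ct=max(cs,key=cv2.contourArea)[:,0,:]
    P=ray(n,(ct+.5)/k-.5+[x0,y0],z)
    M=cv2.moments((P*1e4).astype(np.float32).reshape(-1,1,2))
    cen=np.array([M["m10"],M["m01"]])/M["m00"]/1e4
    (cx,cy),(w,h),a=cv2.minAreaRect((P*1e3).astype(np.float32))
    if w<h: a+=90
    return dict(cen=np.round(cen*1e3,1),rect=np.round([cx,cy],1),size=np.round([max(w,h),min(w,h)],1),ang=round((a+90)%180-90,1),
      hull=P),m
bright=lambda L:L[...,0]
grey=lambda L:(150-L[...,2])*6          # low b = neutral/blue
dark=lambda L:255-L[...,0]
def show(name,s):print(name,{k:(v.tolist() if hasattr(v,'tolist') else v) for k,v in s.items() if k!='hull'})
E
python3 - <<'E'
from h import *
im={n:cv2.cvtColor(cv2.imread(f"pics/{n}0.png"),cv2.COLOR_BGR2RGB) for n in("top","side")}
J=[("long_block","top",(332,136,382,170),bright,.016),("short_block","top",(228,260,275,295),bright,.016),
("hex_pad","top",(244,177,268,201),bright,.016),("cup","top",(276,224,308,256),bright,.010),
("pipe","top",(190,200,214,222),bright,.05),("nut","top",(408,140,430,159),bright,.016),
("c_long","top",(276,153,320,184),grey,.005),("c_short","top",(318,212,356,244),grey,.006),
("c_long","side",(264,215,298,240),dark,.005),("c_short","side",(330,202,358,218),dark,.006),
("long_block","side",(258,190,292,205),bright,.016),("short_block","side",(386,236,416,258),bright,.016),
("hex","side",(295,238,312,249),bright,.016),("nut","side",(270,174,286,185),bright,.016)]
T=[]
for n,c,roi,f,z in J:
    s,m=seg(im[c],roi,f,z,c);show(n+" "+c,s);T.append(cv2.resize(m,(190,140)))
T+= [T[0]*0]*(16-len(T))
cv2.imwrite("pics/m.png",np.vstack([np.hstack(T[i:i+4]) for i in range(0,16,4)]))
for n,uv,z in(("bolt1 top",(299.5,203.5),.055),("bolt2 top",(249,230),.055)):print(n,ray("top",uv,z))
for n,uv,z in(("bolt1 s",(321.5,226),0),("bolt2 s",(348,252),0),("pipe s base",(324.5,280),0),("red",(310,204),0)):print(n,ray("side",uv,z))
print(ray("side",(424.-100,258.7),.05))
E
```

```text
long_block top {'cen': [658.4, 99.6], 'rect': [658.5, 99.9], 'size': [84.3, 35.4], 'ang': 67.2}
short_block top {'cen': [353.3, 347.9], 'rect': [353.7, 349.1], 'size': [61.6, 39.3], 'ang': 74.1}
hex_pad top {'cen': [564.6, 344.1], 'rect': [564.5, 344.1], 'size': [29.9, 29.3], 'ang': 2.0}
cup top {'cen': [443.7, 251.6], 'rect': [443.6, 251.6], 'size': [56.6, 56.0], 'ang': 1.3}
pipe top {'cen': [508.8, 464.5], 'rect': [506.1, 459.9], 'size': [54.9, 50.4], 'ang': -88.9}
nut top {'cen': [672.7, -52.9], 'rect': [672.7, -53.0], 'size': [30.3, 29.5], 'ang': -88.8}
c_long top {'cen': [619.8, 243.1], 'rect': [620.2, 243.6], 'size': [86.3, 39.6], 'ang': 72.1}
c_short top {'cen': [475.3, 147.4], 'rect': [475.6, 147.5], 'size': [61.2, 41.2], 'ang': 68.7}
c_long side {'cen': [628.3, 284.5], 'rect': [628.3, 284.5], 'size': [10.3, 4.5], 'ang': -81.2}Traceback (most recent call last):
  File "<stdin>", line 12, in <module>
  File "h.py", line 20, in seg
    ct=max(cs,key=cv2.contourArea)[:,0,:]
       ~~~^^^^^^^^^^^^^^^^^^^^^^^^
ValueError: max() iterable argument is empty
```

```bash
cat >> h.py <<'E'
def hexang(P):
    "direction (deg, mod 60) of a flat's normal, from 6th harmonic of outline"
    d=P-P.mean(0);t=np.arctan2(d[:,1],d[:,0]);R=np.hypot(*d.T);tt=np.linspace(-np.pi,np.pi,720,endpoint=False)
    i=np.argsort(t);R=np.interp(tt,t[i],R[i],period=2*np.pi)
    h=(R*np.exp(-6j*tt)).mean();return round(((-np.degrees(np.angle(h))/6)+30)%60,1),round(2e3*abs(h),2)
E
python3 - <<'E'
from h import *
im={n:cv2.cvtColor(cv2.imread(f"pics/{n}0.png"),cv2.COLOR_BGR2RGB) for n in("top","side")}
hi=lambda L:np.where(L[...,0]>190,L[...,0],190)
J=[("hex_pad","top",(244,177,268,201),bright,.016),("nut","top",(410,141,428,157),bright,.016),("pipe","top",(192,200,214,220),lambda L:(L[...,0]-120)*3,.05),
("c_long","top",(276,153,320,184),grey,.005),("c_short","top",(318,212,356,244),grey,.006),
("c_long","side",(264,215,298,240),grey,.005),("c_short","side",(330,202,358,218),grey,.006),
("long_block","side",(258,190,292,205),bright,.016),("short_block","side",(386,236,416,258),bright,.016),
("hex","side",(295,238,312,249),bright,.016),("nut","side",(270,174,286,185),bright,.016)]
T=[]
for n,c,roi,f,z in J:
    try:s,m=seg(im[c],roi,f,z,c)
    except Exception as e:print(n,c,'fail');continue
    show(n+" "+c,s);T.append(cv2.resize(m,(190,140)))
    if n[:3] in("hex","nut"):print(hexang(s["hull"]))
T+= [T[0]*0]*(12-len(T))
a=[]
for x,y in((419,149),(256,189),(202,211)):
  a.append(cv2.convertScaleAbs(cv2.resize(im["top"][y-14:y+14,x-14:x+14,::-1],(250,180),interpolation=cv2.INTER_CUBIC),alpha=1.2))
cv2.imwrite("pics/m.png",np.vstack([cv2.cvtColor(np.vstack([np.hstack(T[i:i+4]) for i in range(0,12,4)]),cv2.COLOR_GRAY2BGR)[:,:750],np.hstack(a)]))
for n,uv,z in(("bolt1 top",(299.5,203.5),.055),("bolt2 top",(249,230),.055),("red",(352,191),.03),("pipe",(202,211),.05)):print(n,ray("top",uv,z))
for n,uv,z in(("bolt1 s",(321.5,226),0),("bolt2 s",(348,252),0),("pipe s base",(324.5,280),0),("red",(310,204),0),("pipe",(324.2,258.7),.05)):print(n,ray("side",uv,z))
E
```

```text
hex_pad top {'cen': [564.6, 344.1], 'rect': [564.5, 344.1], 'size': [29.9, 29.3], 'ang': 2.0}
(np.float64(40.3), np.float64(0.4))
nut top {'cen': [672.8, -52.9], 'rect': [673.0, -53.0], 'size': [30.3, 30.1], 'ang': -88.8}
(np.float64(31.8), np.float64(0.08))
pipe top {'cen': [501.8, 476.0], 'rect': [501.7, 476.2], 'size': [17.8, 7.7], 'ang': 16.8}
c_long top {'cen': [619.8, 243.1], 'rect': [620.2, 243.6], 'size': [86.3, 39.6], 'ang': 72.1}
c_short top {'cen': [475.3, 147.4], 'rect': [475.6, 147.5], 'size': [61.2, 41.2], 'ang': 68.7}
c_long side {'cen': [618.9, 247.1], 'rect': [619.3, 246.9], 'size': [89.3, 40.0], 'ang': 72.8}
c_short side {'cen': [473.8, 151.8], 'rect': [473.9, 151.9], 'size': [69.0, 42.8], 'ang': 69.2}
long_block side {'cen': [657.5, 98.8], 'rect': [658.2, 98.9], 'size': [84.3, 36.7], 'ang': 66.9}
short_block side {'cen': [352.7, 348.7], 'rect': [353.0, 347.8], 'size': [64.2, 40.0], 'ang': 74.3}
hex side {'cen': [559.3, 338.3], 'rect': [558.5, 339.2], 'size': [38.9, 36.2], 'ang': -85.4}
(np.float64(15.2), np.float64(1.32))
nut side {'cen': [679.7, -50.7], 'rect': [679.8, -50.4], 'size': [32.7, 10.3], 'ang': -80.9}
(np.float64(12.2), np.float64(0.61))
bolt1 top [[0.52598782 0.23405034]]
bolt2 top [[0.46280168 0.34776797]]
red [[0.56140517 0.11123221]]
pipe [[0.504927   0.45808406]]
bolt1 s [[0.52538996 0.2333581 ]]
bolt2 s [[0.46224573 0.35275817]]
pipe s base [[0.50635965 0.45782741]]
red [[0.56316627 0.10723544]]
pipe [[0.50556831 0.46253949]]
```

View pics/m.png

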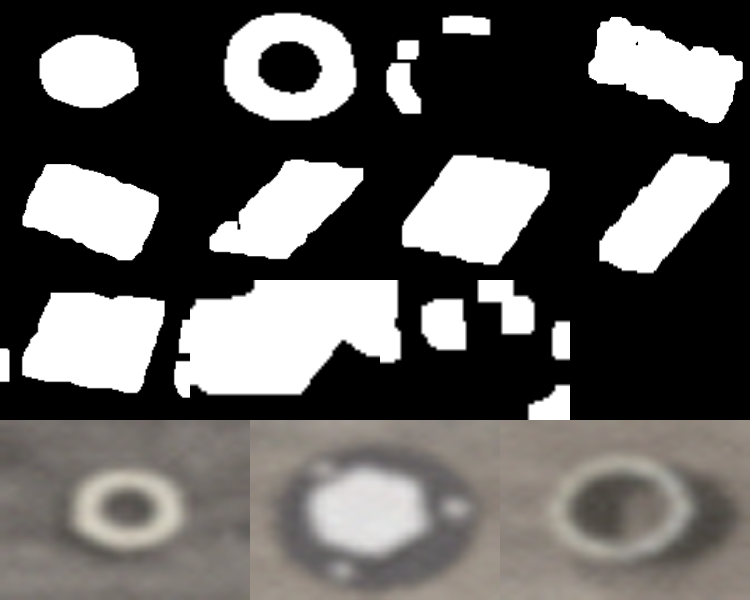

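```bash
cat >> h.py <<'E'
def plan(x,y,z,yaw):
    "yaw: world deg of finger (tool y) axis, mod 180. prints twist then mm shift in tool frame after the twist"
    o=r.get_obs();R=np.array(o["tcp_rot"]);p=np.array(o["position"])
    cur=np.degrees(np.arctan2(R[1,1],R[0,1]))
    d=(yaw-cur+90)%180-90;tw=-np.radians(d);a=np.radians(cur+d)
    Y=np.array([np.cos(a),np.sin(a)]);X=np.array([-Y[1],Y[0]])
    D=(np.array([x,y])-p[:2])*1e3
    print("t",o["clock"],"q6",round(o["qpos"][5],2),"pos",np.round(p*1e3,1),"cur",round(cur,1),"twist",round(tw,3),"shift",np.round([D@X,D@Y,(p[2]-z)*1e3],1),
      "F",np.round(o["force"],1),"gap",round(o["finger_gap"]*1e3,1))
E
python3 - <<'E'
from h import *
R=np.array(r.get_obs()["tcp_rot"]);print(np.cross(R[:,1],R[:,2])-R[:,0])
plan(.5055,.4600,.10,33)
im={n:cv2.cvtColor(cv2.imread(f"pics/{n}0.png"),cv2.COLOR_BGR2RGB) for n in("top","side")}
for n,c,roi,t,z in(("hex","side",(290,238,316,248),215,.016),("hex","top",(244,177,268,201),190,.016),("nut","side",(272,174,286,180),200,.016)):
    x0,y0,x1,y1=roi
    m=cv2.inRange(cv2.cvtColor(cv2.resize(im[c][y0:y1,x0:x1],None,fx=8,fy=8,interpolation=cv2.INTER_CUBIC),cv2.COLOR_RGB2GRAY),t,255)
    ct=max(cv2.findContours(m,0,1)[0],key=cv2.contourArea)[:,0]
    P=ray(c,(ct+.5)/8-.5+[x0,y0],z);print(n,c,hexang(P),P.mean(0),np.ptp(P,0))
E
```

```text
[ 0.00000000e+00 -5.55111512e-17 -2.84603070e-18]
t 0.1 q6 -0.33 pos [170.2 575.1 230.4] cur -106.5 twist 0.707 shift [ 279.1 -218.6  130.4] F [ 0.8 -1.2  0.3] gap 85.5
hex side (np.float64(38.0), np.float64(0.96)) [0.56412327 0.34359336] [0.0315807  0.03049634]
hex top (np.float64(10.8), np.float64(0.02)) [0.5587168  0.34249648] [0.00152773 0.00211481]
nut side (np.float64(28.2), np.float64(0.95)) [ 0.67155297 -0.04860458] [0.02829301 0.0249569 ]
```

{"api": "arm_command", "payload": {"motion": [[0,0,0,0.118,0.8],[0,0,0,0.118,0.8],[0,0,0,0.118,0.8],[0,0,0,0.118,0.8],[0,0,0,0.118,0.8],[0,0,0,0.117,0.8],[28,-22,10,0,0.8],[28,-22,10,0,0.8]], "grip_force": 40}}

```text
clock: 0.77
position: [0.2371, 0.5526, 0.211]
tcp_rot: [[0.547, -0.837, -0.0], [-0.837, -0.547, 0.0], [-0.001, -0.0, -1.0]]
force: [0.8, 1.2, -0.0]
finger_gap: 0.0682
finger_force: 0.0
```

{"api": "arm_command", "payload": {"motion": [[28,-22,10,0,0.8],[28,-22,10,0,0.8],[28,-22,15,0,0.8],[28,-22,15,0,0.8],[28,-22,15,0,0.8],[28,-22,15,0,0.8],[28,-22,15,0,0.8],[27,-21,15,0,0.8]]}}

```text
clock: 1.43
position: [0.5074, 0.4595, 0.0999]
tcp_rot: [[0.544, -0.839, -0.001], [-0.839, -0.544, -0.001], [0.0, 0.001, -1.0]]
force: [0.9, 1.3, 0.2]
finger_gap: 0.0682
finger_force: 0.0
```

Run:
```python
from h import *
plan(.5055,.4600,.016,33)
cv2.imwrite("pics/s2.png",cv2.resize(r.camera("side")[100:310,200:460,::-1],None,fx=2.5,fy=2.5))
```

```text
t 1.4333 q6 -0.45 pos [507.4 459.5  99.9] cur -147.0 twist -0.0 shift [-1.5  1.3 83.9] F [0.9 1.3 0.2] gap 68.2
```

View pics/s2.png

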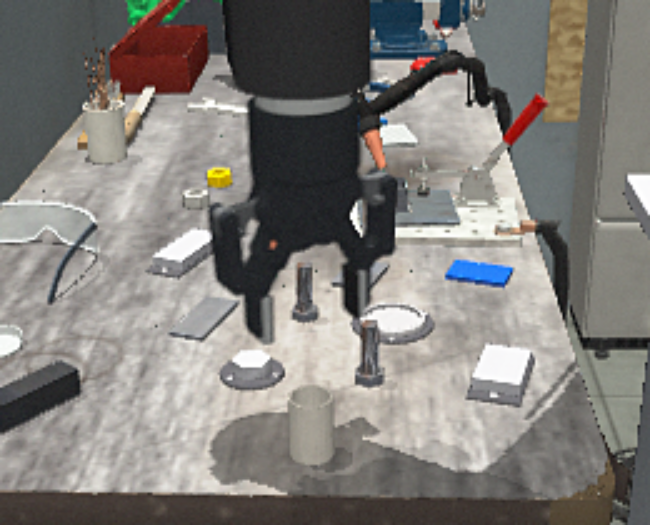

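{"api": "arm_command", "payload": {"motion": [[-1.5,1.3,25,0,0.8],[0,0,25,0,0.8],[0,0,20,0,0.8],[0,0,10,0,0.8],[0,0,4,0,0.8],[0,0,0,0,0.3],[0,0,0,0,0.3],[0,0,0,0,0.3]]}}

```text
clock: 2.15
position: [0.5046, 0.462, 0.0194]
tcp_rot: [[0.545, -0.838, 0.002], [-0.838, -0.545, 0.002], [-0.001, -0.003, -1.0]]
force: [-4.4, -2.3, 9.8]
finger_gap: 0.0327
finger_force: 28.2
```

{"api": "arm_command", "payload": {"motion": [[0,0,0,0,0.3],[0,0,0,0,0.3],[0,0,0,0,0.3],[0,0,0,0,0.3]]}}

```text
clock: 2.48
position: [0.5046, 0.462, 0.0194]
tcp_rot: [[0.545, -0.838, 0.002], [-0.838, -0.545, 0.002], [-0.001, -0.003, -1.0]]
force: [-1.0, 0.5, 5.3]
finger_gap: 0.0324
finger_force: 40.2
```

Run:
```python
from h import *
plan(.4437,.2516,.09,33);print(r.get_obs()["finger_force"])
```

```text
t 2.4833 q6 -0.46 pos [504.6 462.   19.4] cur -147.0 twist 0.0 shift [143.3 165.7 -70.6] F [-1.   0.5  5.3] gap 32.4
40.210562608954206
```

{"api": "arm_command", "payload": {"motion": [[0,0,-15,0,0.3],[0,0,-30,0,0.3],[0,0,-35,0,0.3],[20,23,0,0,0.3],[20,23,0,0,0.3],[20,23,0,0,0.3],[20,23,0,0,0.3],[20,23,0,0,0.3]]}}

```text
clock: 3.15
position: [0.4611, 0.3132, 0.0967]
tcp_rot: [[0.545, -0.839, -0.001], [-0.839, -0.545, -0.0], [-0.0, 0.001, -1.0]]
force: [0.5, -0.2, -0.8]
finger_gap: 0.0328
finger_force: 40.3
```

{"api": "arm_command", "payload": {"motion": [[20,23,0,0,0.3],[23,27.7,0,0,0.3],[0,0,0,0,0.3],[0,0,0,0,0.3]]}}

```text
clock: 3.48
position: [0.4425, 0.2498, 0.0976]
tcp_rot: [[0.544, -0.839, 0.0], [-0.839, -0.544, 0.001], [-0.001, -0.001, -1.0]]
force: [-0.0, 0.3, -0.8]
finger_gap: 0.0322
finger_force: 40.4
```

Run:
```python
from h import *
plan(.4437,.2516,.0255,33)
a=r.camera("side")[130:290,220:440,::-1];b=r.camera("top")[130:300,180:400,::-1]
cv2.imwrite("pics/s3.png",np.hstack([cv2.resize(a,(400,300)),cv2.resize(b,(400,300))]))
```

```text
t 3.4833 q6 -0.34 pos [442.5 249.8  97.6] cur -147.1 twist -0.001 shift [-0.9 -2.  72.1] F [-0.   0.3 -0.8] gap 32.2
```

View pics/s3.png

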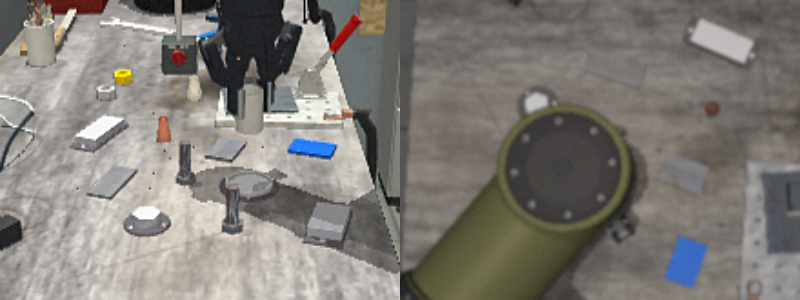

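{"api": "arm_command", "payload": {"motion": [[-0.9,-2,20,0,0.3],[0,0,20,0,0.3],[0,0,15,0,0.3],[0,0,8,0,0.3],[0,0,5,0,0.3],[0,0,3,0,0.3],[0,0,0,0,0.3],[0,0,0,0,0.3]]}}

```text
clock: 4.25
position: [0.4445, 0.2533, 0.0271]
tcp_rot: [[0.545, -0.838, 0.001], [-0.838, -0.545, 0.0], [0.0, -0.001, -1.0]]
force: [0.2, -0.4, -0.7]
finger_gap: 0.0325
finger_force: 40.4
```

Run:
```python
from h import *
plan(.4437,.2516,.0255,33)
```

```text
t 4.25 q6 -0.34 pos [444.5 253.3  27.1] cur -147.0 twist 0.0 shift [1.  1.6 1.6] F [ 0.2 -0.4 -0.7] gap 32.5
```

Lower the last 2–3 mm, open slightly, rise.

{"api": "arm_command", "payload": {"motion": [[0.5,1,1.5,0,0.3],[0,0,1,0,0.3],[0,0,0,0,0.3],[0,0,0,0,0.45],[0,0,0,0,0.5],[0,0,0,0,0.6],[0,0,0,0,0.6],[0,0,0,0,0.6]]}}

```text
clock: 4.92
position: [0.4436, 0.2518, 0.0239]
tcp_rot: [[0.545, -0.839, 0.0], [-0.839, -0.545, -0.0], [0.0, -0.0, -1.0]]
force: [-0.4, -0.3, 0.0]
finger_gap: 0.0512
finger_force: 0.0
```

{"api": "arm_command", "payload": {"motion": [[0,0,-10,0,0.6],[0,0,-20,0,0.6],[0,0,-30,0,0.6],[0,0,-30,0,0.6],[0,0,-30,0,0.6],[0,0,0,0,0.6]]}}

```text
clock: 5.42
position: [0.4462, 0.2532, 0.1521]
tcp_rot: [[0.545, -0.838, 0.009], [-0.839, -0.545, 0.006], [-0.0, -0.011, -1.0]]
force: [0.4, -0.4, 0.8]
finger_gap: 0.0511
finger_force: 0.0
```

Run:
```python
from h import *
plan(.6728,-.0520,.10,90)
plan(.6728,-.0520,.10,30)
a=r.camera("side");cv2.imwrite("pics/side1.png",a[:,:,::-1])
cv2.imwrite("pics/s4.png",np.hstack([cv2.resize(a[185:290,260:400,::-1],(400,300)),cv2.resize(a[160:195,255:302,::-1],(400,300),interpolation=cv2.INTER_CUBIC)]))
```

```text
t 5.4167 q6 -0.34 pos [446.2 253.2 152.1] cur -147.0 twist -0.995 shift [226.6 305.2  52.1] F [ 0.4 -0.4  0.8] gap 51.1
t 5.4167 q6 -0.34 pos [446.2 253.2 152.1] cur -147.0 twist 0.053 shift [377.6 -43.6  52.1] F [ 0.4 -0.4  0.8] gap 51.1
```

View pics/s4.png

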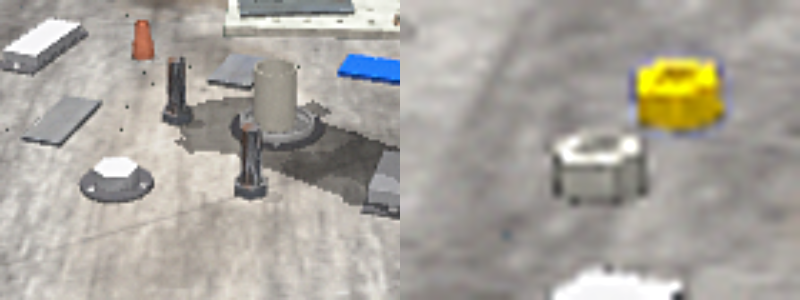

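Run:
```python
from h import *
def tri(t,s):
    A=[];
    for n,uv in(("top",t),("side",s)):
        o=np.array(r.camera_params(n)["position"]);e=np.r_[ray(n,uv,.3)[0],.3]-o
        A.append((o,e/np.linalg.norm(e)))
    (a,u),(b,v)=A
    k=np.linalg.lstsq(np.c_[u,-v],b-a,rcond=None)[0]
    p,q=a+k[0]*u,b+k[1]*v
    print(np.round((p+q)/2,3),round(np.linalg.norm(p-q),3))
tri((410,237),(350,165)); tri((424,229),(322,106)); tri((424,229),(375,130));tri((505,181),(320,105));tri((472,192),(318,158));tri((537,168),(318,42))
plan(.6728,-.052,.09,31)
a=cv2.imread("pics/side0.png")[20:190,240:420];b=cv2.imread("pics/top0.png")[120:300,380:560]
cv2.imwrite("pics/s5.png",np.hstack([cv2.resize(a,(400,380)),cv2.resize(b,(400,380))]))
```

```text
[ 0.456 -0.02   0.063] 0.006
[ 0.496 -0.011  0.23 ] 0.073
[ 0.428 -0.024  0.166] 0.074
[ 0.556 -0.184  0.199] 0.012
[ 0.562 -0.175  0.033] 0.004
[ 0.55  -0.158  0.38 ] 0.001
t 5.4667 q6 -0.34 pos [445.1 253.  148.8] cur -147.0 twist 0.035 shift [378.7 -38.   58.8] F [-0.1  0.  -0. ] gap 51.2
```

View pics/s5.png

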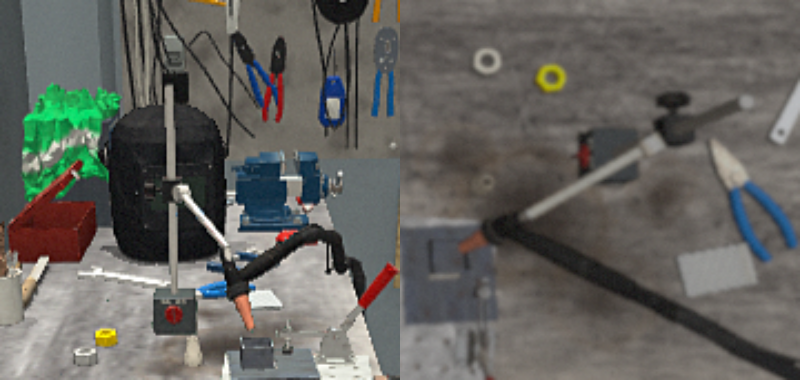

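{"api": "arm_command", "payload": {"motion": [[0,0,0,0.035,0.6],[31,-3,0,0,0.6],[32,-3,0,0,0.6],[32,-3,0,0,0.6],[32,-3,0,0,0.6],[32,-3,5,0,0.6],[32,-3,5,0,0.6],[32,-3,5,0,0.6]]}}

```text
clock: 6.13
position: [0.5769, 0.07, 0.1283]
tcp_rot: [[0.515, -0.857, -0.001], [-0.857, -0.515, -0.0], [-0.0, 0.001, -1.0]]
force: [0.9, 0.2, 0.6]
finger_gap: 0.0511
finger_force: 0.0
```

{"api": "arm_command", "payload": {"motion": [[32,-3,5,0,0.6],[32,-3,5,0,0.6],[32,-3,10,0,0.6],[32,-4,10,0,0.6],[25,-4,10,0,0.6],[0,0,0,0,0.6],[0,0,0,0,0.6]]}}

```text
clock: 6.72
position: [0.6691, -0.0522, 0.0865]
tcp_rot: [[0.513, -0.858, -0.004], [-0.858, -0.513, -0.001], [-0.001, 0.004, -1.0]]
force: [0.6, 0.6, 0.8]
finger_gap: 0.051
finger_force: 0.0
```

Run:
```python
from h import *
plan(.6728,-.052,.003,31)
```

```text
t 6.7167 q6 0.32 pos [669.1 -52.2  86.5] cur -149.1 twist -0.002 shift [ 1.7 -3.3 83.5] F [0.6 0.6 0.8] gap 51.0
```

{"api": "arm_command", "payload": {"motion": [[1.7,-3.3,20,0,0.6],[0,0,25,0,0.6],[0,0,20,0,0.6],[0,0,10,0,0.6],[0,0,5,0,0.6],[0,0,2,0,0.6],[0,0,0,0,0.6]]}}

```text
clock: 7.3
position: [0.6739, -0.0503, 0.0079]
tcp_rot: [[0.516, -0.857, 0.001], [-0.857, -0.516, -0.0], [0.001, -0.001, -1.0]]
force: [0.6, 0.1, 0.6]
finger_gap: 0.0513
finger_force: 0.0
```

{"api": "arm_command", "payload": {"motion": [[0,0,0,0,0.5],[0,0,0,0,0.4],[0,0,0,0,0.3],[0,0,0,0,0.25],[0,0,0,0,0.25],[0,0,0,0,0.25],[0,0,0,0,0.25],[0,0,0,0,0.25]]}}

```text
clock: 7.97
position: [0.6744, -0.0507, 0.0087]
tcp_rot: [[0.515, -0.857, 0.003], [-0.857, -0.515, -0.0], [0.002, -0.002, -1.0]]
force: [-1.4, 0.9, 5.7]
finger_gap: 0.0281
finger_force: 39.4
```

Run:
```python
from h import *
plan(.6728,-.052,.003,31);print(r.get_obs()["finger_force"])
```

```text
t 7.9667 q6 0.32 pos [674.4 -50.7   8.7] cur -149.0 twist 0.0 shift [0.3 2.  5.7] F [-1.4  0.9  5.7] gap 28.1
39.40599590248894
```

{"api": "arm_command", "payload": {"motion": [[0,0,0,0,0.25],[0,0,-10,0,0.25],[0,0,-25,0,0.25],[0,0,-30,-0.07,0.25],[0,0,-30,-0.07,0.25],[0,0,0,0,0.25]], "grip_force": 60}}

```text
clock: 8.47
position: [0.6766, -0.0511, 0.1106]
tcp_rot: [[0.632, -0.775, 0.011], [-0.775, -0.633, -0.001], [0.008, -0.008, -1.0]]
force: [1.7, -0.7, 1.4]
finger_gap: 0.0275
finger_force: 59.3
```

Run:
```python
from h import *
plan(.5655,.345,.1,39)
```

```text
t 8.4667 q6 0.46 pos [676.6 -51.1 110.6] cur -140.8 twist 0.004 shift [-377.8 -162.9   10.6] F [ 1.7 -0.7  1.4] gap 27.5
```

{"api": "arm_command", "payload": {"motion": [[-20,-8,0,0,0.25],[-32,-14,0,0,0.25],[-32,-14,0,0,0.25],[-32,-14,0,0,0.25],[-32,-14,0,0,0.25],[-32,-14,0,0,0.25],[-32,-14,0,0,0.25],[-32,-14,0,0,0.25]]}}

```text
clock: 9.13
position: [0.6014, 0.2072, 0.1021]
tcp_rot: [[0.629, -0.777, -0.0], [-0.777, -0.629, 0.0], [-0.0, -0.0, -1.0]]
force: [0.6, 0.8, -0.8]
finger_gap: 0.0272
finger_force: 59.3
```

{"api": "arm_command", "payload": {"motion": [[-32,-14,0,0,0.25],[-32,-14,0,0,0.25],[-32,-14,0,0,0.25],[-25,-10,0,0,0.25],[-12,-5,0,0,0.25],[0,0,0,0,0.25],[0,0,0,0,0.25]]}}

```text
clock: 9.72
position: [0.5625, 0.3451, 0.1016]
tcp_rot: [[0.63, -0.776, -0.0], [-0.776, -0.63, -0.0], [0.0, 0.001, -1.0]]
force: [0.8, 0.4, -1.1]
finger_gap: 0.0274
finger_force: 59.3
```

Run:
```python
from h import *
plan(.5655,.345,.0255,39)
```

```text
t 9.7167 q6 -0.17 pos [562.5 345.1 101.6] cur -140.9 twist 0.001 shift [ 2.  -2.3 76.1] F [ 0.8  0.4 -1.1] gap 27.4
```

{"api": "arm_command", "payload": {"motion": [[2,-2.3,15,0,0.25],[0,0,20,0,0.25],[0,0,20,0,0.25],[0,0,10,0,0.25],[0,0,5,0,0.25],[0,0,0,0,0.25],[0,0,0,0,0.25]]}}

```text
clock: 10.3
position: [0.5665, 0.3445, 0.0329]
tcp_rot: [[0.629, -0.777, 0.001], [-0.777, -0.629, 0.0], [0.001, -0.001, -1.0]]
force: [-0.2, 0.3, -0.4]
finger_gap: 0.0272
finger_force: 59.3
```

Run:
```python
from h import *
plan(.5655,.345,.0255,39)
a=r.camera("side");cv2.imwrite("pics/s6.png",cv2.resize(a[205:265,265:345,::-1],(800,600),interpolation=cv2.INTER_CUBIC))
```

```text
t 10.3 q6 -0.17 pos [566.5 344.5  32.9] cur -141.0 twist -0.0 shift [-1.   0.5  7.4] F [-0.2  0.3 -0.4] gap 27.2
```

View pics/s6.png

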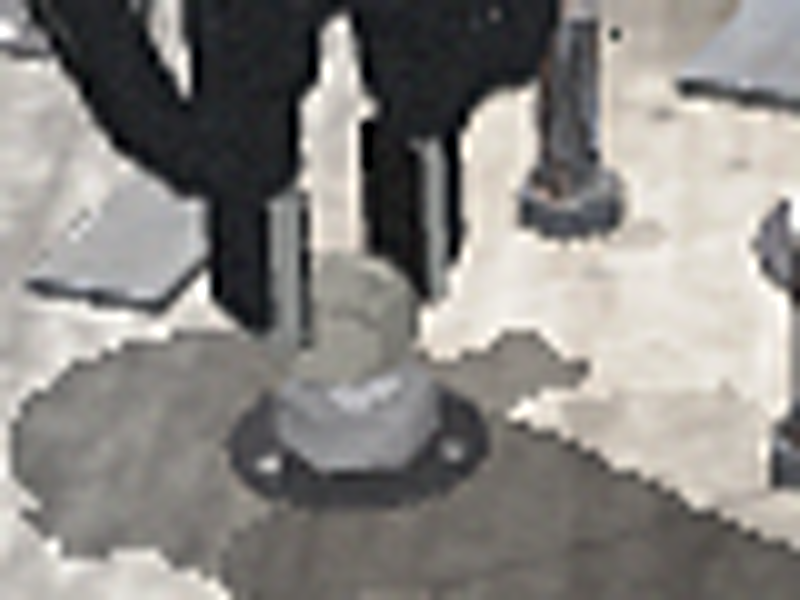

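{"api": "arm_command", "payload": {"motion": [[-1,0.5,4,0,0.25],[0,0,2,0,0.25],[0,0,1.5,0,0.25],[0,0,0.7,0,0.25],[0,0,0,0,0.25],[0,0,0,0,0.25]]}}

```text
clock: 10.85
position: [0.5649, 0.3455, 0.0249]
tcp_rot: [[0.63, -0.777, 0.001], [-0.777, -0.63, 0.0], [0.0, -0.001, -1.0]]
force: [-4.4, -0.6, 5.6]
finger_gap: 0.0274
finger_force: 59.9
```

Run:
```python
from h import *
plan(.5655,.345,.0255,39)
```

```text
t 10.85 q6 -0.17 pos [564.9 345.5  24.9] cur -141.0 twist 0.001 shift [ 0.8 -0.2 -0.6] F [-4.4 -0.6  5.6] gap 27.4
```

Contact (5.6 N). Release gently and rise.

{"api": "arm_command", "payload": {"motion": [[0,0,0,0,0.36],[0,0,0,0,0.4],[0,0,0,0,0.45],[0,0,0,0,0.5],[0,0,-10,0,0.5],[0,0,-20,0,0.6],[0,0,-30,0,0.7],[0,0,-30,0,0.8]]}}

```text
clock: 11.52
position: [0.5645, 0.3447, 0.1144]
tcp_rot: [[0.63, -0.777, -0.001], [-0.777, -0.63, -0.002], [0.001, 0.002, -1.0]]
force: [0.5, 0.3, 0.6]
finger_gap: 0.0679
finger_force: 0.0
```

{"api": "arm_command", "payload": {"motion": [[0,0,-30,0,0.8],[-30,0,0,0,0.8],[-30,0,0,0,0.8],[-30,0,0,0,0.8],[-30,0,0,0,0.8],[0,0,0,0,0.8]]}}

```text
clock: 12.02
position: [0.4864, 0.442, 0.1442]
tcp_rot: [[0.633, -0.774, -0.0], [-0.774, -0.633, 0.001], [-0.001, -0.001, -1.0]]
force: [1.3, -0.9, 0.3]
finger_gap: 0.0682
finger_force: 0.0
```

Run:
```python
from h import *
plan(.6198,.2440,.1,-17.5)
a=r.camera("side");b=r.camera("top");cv2.imwrite("pics/side2.png",a[:,:,::-1]);cv2.imwrite("pics/top2.png",b[:,:,::-1])
cv2.imwrite("pics/s7.png",np.hstack([cv2.resize(a[220:265,270:330,::-1],(400,300),interpolation=cv2.INTER_CUBIC),cv2.resize(b[170:206,232:280,::-1],(400,300),interpolation=cv2.INTER_CUBIC)]))
```

```text
t 12.0167 q6 -0.36 pos [486.4 442.  144.2] cur -140.7 twist 0.99 shift [ 148.7 -186.8   44.2] F [ 1.3 -0.9  0.3] gap 68.2
```

View pics/s7.png

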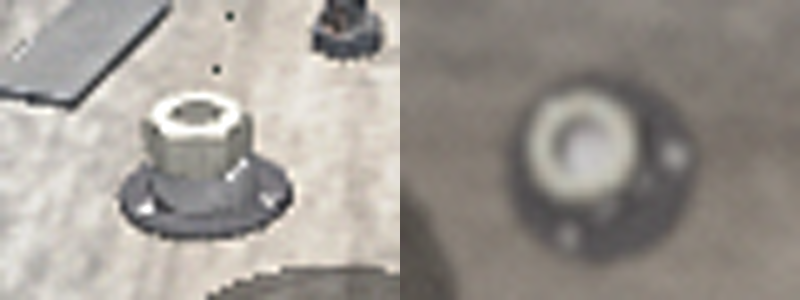

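Run:
```python
from h import *
im={n:cv2.cvtColor(cv2.imread(f"pics/{n}2.png"),cv2.COLOR_BGR2RGB) for n in("top","side")}
for n,c,roi,f,z in(("nut","top",(243,174,268,201),bright,.032),("foot","top",(240,174,272,206),dark,.004),("nut","side",(288,232,310,250),bright,.032),("foot","side",(285,242,316,258),dark,.004)):
    s,m=seg(im[c],roi,f,z,c,8);show(n+c,s);print(hexang(s["hull"]),cv2.fitEllipse((s["hull"]*1e3).astype(np.float32)))
for f,z,n in((bright,.016,"pad"),(dark,.004,"foot0")):
    i0=cv2.cvtColor(cv2.imread("pics/top0.png"),cv2.COLOR_BGR2RGB);s,m=seg(i0,(240,174,272,206),f,z,"top",8);show(n,s);print(hexang(s["hull"]))
```

```text
nuttop {'cen': [566.2, 345.2], 'rect': [566.2, 345.1], 'size': [29.3, 29.3], 'ang': 1.2}
(np.float64(10.4), np.float64(0.09)) ((566.1783447265625, 345.1661376953125), (29.460050582885742, 30.270519256591797), 121.05249786376953)
foottop {'cen': [561.8, 338.9], 'rect': [566.4, 342.5], 'size': [64.0, 59.2], 'ang': -34.3}
(np.float64(14.0), np.float64(1.11)) ((565.1334228515625, 341.06158447265625), (55.331443786621094, 63.53306579589844), 15.604025840759277)
nutside {'cen': [568.2, 343.3], 'rect': [565.3, 351.4], 'size': [63.9, 47.1], 'ang': -82.6}
(np.float64(31.5), np.float64(0.66)) ((567.4872436523438, 348.1759338378906), (49.927799224853516, 68.80534362792969), 2.2319440841674805)
footside {'cen': [564.3, 346.3], 'rect': [563.7, 347.0], 'size': [61.4, 57.1], 'ang': -89.2}
(np.float64(34.8), np.float64(0.73)) ((564.5784301757812, 346.0321044921875), (56.26215362548828, 64.41168212890625), 18.996387481689453)
pad {'cen': [564.6, 344.2], 'rect': [564.5, 344.2], 'size': [30.2, 29.3], 'ang': 2.2}
(np.float64(40.0), np.float64(0.46))
foot0 {'cen': [564.7, 344.0], 'rect': [564.6, 344.2], 'size': [79.3, 77.5], 'ang': 1.9}
(np.float64(5.5), np.float64(0.18))
```

{"api": "arm_command", "payload": {"motion": [[30,0,0,0,0.6],[30,0,0,0,0.6],[30,0,0,0,0.6],[30,0,0,0,0.6],[0,0,0,0,0.6],[0,0,0,0,0.6]], "grip_force": 25}}

```text
clock: 12.62
position: [0.5663, 0.3429, 0.1439]
tcp_rot: [[0.627, -0.779, 0.0], [-0.779, -0.627, -0.0], [0.0, -0.0, -1.0]]
force: [-1.0, 0.4, 0.0]
finger_gap: 0.0515
finger_force: 0.0
```

Run:
```python
from h import *
plan(.5636,.3444,.0265,39)
```

```text
t 12.6167 q6 -0.17 pos [566.3 342.9 143.9] cur -141.2 twist -0.004 shift [ -2.8   1.1 117.4] F [-1.   0.4  0. ] gap 51.5
```

{"api": "arm_command", "payload": {"motion": [[-2.8,1.1,25,-0.004,0.6],[0,0,30,0,0.6],[0,0,30,0,0.6],[0,0,17,0,0.6],[0,0,8,0,0.6],[0,0,0,0,0.6],[0,0,0,0,0.6]]}}

```text
clock: 13.2
position: [0.5626, 0.3471, 0.0347]
tcp_rot: [[0.633, -0.774, 0.001], [-0.774, -0.633, 0.0], [0.001, -0.001, -1.0]]
force: [0.3, -0.3, 0.8]
finger_gap: 0.0511
finger_force: 0.0
```

Run:
```python
from h import *
plan(.5636,.3444,.0265,39)
```

```text
t 13.2 q6 -0.17 pos [562.6 347.1  34.7] cur -140.7 twist 0.005 shift [2.8 0.9 8.2] F [ 0.3 -0.3  0.8] gap 51.1
```

{"api": "arm_command", "payload": {"motion": [[0,0,0,0,0.6],[0,0,0,0,0.6]]}}

```text
clock: 13.37
position: [0.563, 0.3476, 0.0358]
tcp_rot: [[0.633, -0.774, 0.003], [-0.774, -0.633, 0.002], [0.0, -0.003, -1.0]]
force: [0.6, -0.7, -0.3]
finger_gap: 0.051
finger_force: 0.0
```

{"api": "arm_command", "payload": {"motion": [[0,0,0,0,0.6],[0,0,0,0,0.6]]}}

```text
clock: 13.53
position: [0.5625, 0.3471, 0.0346]
tcp_rot: [[0.633, -0.774, 0.001], [-0.774, -0.633, 0.001], [-0.0, -0.001, -1.0]]
force: [-0.4, 0.0, -0.7]
finger_gap: 0.0514
finger_force: 0.0
```

{"api": "arm_command", "payload": {"motion": [[2.0,0.9,6,0.004,0.6],[0,0,0,0,0.6],[0,0,0,0,0.6]]}}

```text
clock: 13.78
position: [0.5624, 0.3442, 0.0268]
tcp_rot: [[0.629, -0.777, -0.001], [-0.777, -0.629, -0.001], [0.0, 0.001, -1.0]]
force: [-0.2, -0.7, 0.2]
finger_gap: 0.0515
finger_force: 0.0
```

{"api": "arm_command", "payload": {"motion": [[0,0,0,0,0.6],[0,0,0,0,0.6]]}}

```text
clock: 13.95
position: [0.5628, 0.3446, 0.0276]
tcp_rot: [[0.63, -0.777, 0.0], [-0.777, -0.63, -0.0], [0.0, 0.0, -1.0]]
force: [-0.3, 0.7, 0.2]
finger_gap: 0.0512
finger_force: 0.0
```

{"api": "arm_command", "payload": {"motion": [[0,-0.5,0,0,0.5],[0,0,0,0,0.4],[0,0,0,0,0.35],[0,0,0,0,0.3],[0,0,0,0,0.3],[0,0,0,0,0.3],[0,0,0,0,0.3]]}}

```text
clock: 14.53
position: [0.5633, 0.3451, 0.028]
tcp_rot: [[0.63, -0.777, 0.001], [-0.777, -0.63, 0.0], [0.0, -0.001, -1.0]]
force: [-0.1, 0.5, 2.8]
finger_gap: 0.0284
finger_force: 24.7
```

{"api": "arm_command", "payload": {"motion": [[0,0,0,0,0.4],[0,0,0,0,0.45],[0,0,0,0,0.5],[0,0,-10,0,0.5],[0,0,-20,0,0.6],[0,0,-30,0,0.7],[0,0,-30,0,0.8]]}}

```text
clock: 15.12
position: [0.5627, 0.3444, 0.1185]
tcp_rot: [[0.63, -0.777, -0.001], [-0.777, -0.63, -0.002], [0.001, 0.002, -1.0]]
force: [0.3, 0.2, 0.4]
finger_gap: 0.0677
finger_force: 0.0
```

{"api": "arm_command", "payload": {"motion": [[-30,0,-10,0,0.8],[-30,0,0,0,0.8],[-30,0,0,0,0.8],[-30,0,0,0,0.8],[0,0,0,0,0.8]]}}

```text
clock: 15.53
position: [0.4847, 0.4416, 0.1282]
tcp_rot: [[0.633, -0.774, -0.0], [-0.774, -0.633, 0.001], [-0.001, -0.001, -1.0]]
force: [1.3, -0.1, -0.5]
finger_gap: 0.0681
finger_force: 0.0
```

Run:
```python
from h import *
im=r.camera("top");s,m=seg(im,(243,174,268,201),bright,.032,"top",8);show("nut",s)
s,m=seg(im,(276,153,320,184),grey,.005,"top",8);show("cl",s)
plan(.6198,.2440,.1,-17.5)
```

```text
nut {'cen': [565.1, 343.8], 'rect': [564.8, 343.7], 'size': [29.4, 28.9], 'ang': 2.0}
cl {'cen': [619.6, 243.1], 'rect': [620.2, 243.0], 'size': [84.3, 39.7], 'ang': 71.5}
t 15.5833 q6 -0.36 pos [486.  440.  128.2] cur -140.8 twist 0.99 shift [ 146.7 -186.6   28.2] F [-0.9 -0.6  0.9] gap 68.0
```

Run:
```python
from h import *
Y=np.array([-.777,-.629,0]);X=np.array([.629,-.777,0]);p=np.array([.5665,.3445,.0329])
for s in(1,-1):
  for x in(-11,11):print(s,x,(proj("side",p+Y*s*.017+X*x*.001)-[265,205])*10)
```

```text
1 -11 [[431.55226201 306.62276426]]
1 11 [[374.33446677 268.30380964]]
-1 -11 [[295.69637031 355.01373059]]
-1 11 [[239.77146451 315.11662052]]
```

{"api": "arm_command", "payload": {"motion": [[0,0,0,0.124,0.6],[0,0,0,0.124,0.6],[0,0,0,0.124,0.6],[0,0,0,0.124,0.6],[0,0,0,0.124,0.6],[0,0,0,0.124,0.6],[0,0,0,0.124,0.6],[0,0,0,0.122,0.6]], "grip_force": 60}}

```text
clock: 16.25
position: [0.4883, 0.4373, 0.1281]
tcp_rot: [[-0.311, -0.95, 0.0], [-0.95, 0.311, -0.0], [0.0, -0.0, -1.0]]
force: [0.2, 1.1, 0.3]
finger_gap: 0.0512
finger_force: 0.0
```

{"api": "arm_command", "payload": {"motion": [[18,-23,0,0,0.6],[18,-23,0,0,0.6],[18,-23,0,0,0.6],[18,-23,0,0,0.6],[18,-23,5,0,0.6],[18,-23,10,0,0.6],[18,-23,10,0,0.6],[18,-23,0,0,0.6]]}}

```text
clock: 16.92
position: [0.6191, 0.2424, 0.1006]
tcp_rot: [[-0.305, -0.952, -0.003], [-0.952, 0.305, -0.001], [0.002, 0.002, -1.0]]
force: [0.1, -0.6, 0.4]
finger_gap: 0.0513
finger_force: 0.0
```

{"api": "arm_command", "payload": {"motion": [[0,0,15,0,0.6],[0,0,15,0,0.6],[0,0,0,0,0.6],[0,0,0,0,0.6]]}}

```text
clock: 17.25
position: [0.619, 0.2439, 0.0722]
tcp_rot: [[-0.305, -0.952, -0.001], [-0.952, 0.305, -0.001], [0.002, 0.001, -1.0]]
force: [0.5, 0.8, 0.6]
finger_gap: 0.051
finger_force: 0.0
```

Run:
```python
from h import *
plan(.6195,.2440,.0,-18)
```

```text
t 17.25 q6 -0.99 pos [619.  243.9  72.2] cur 162.2 twist 0.004 shift [-0.3 -0.5 72.2] F [0.5 0.8 0.6] gap 51.0
```

{"api": "arm_command", "payload": {"motion": [[-0.3,-0.5,20,0.004,0.6],[0,0,20,0,0.6],[0,0,15,0,0.6],[0,0,8,0,0.6],[0,0,4,0,0.6],[0,0,2,0,0.6],[0,0,0,0,0.6],[0,0,0,0,0.6]]}}

```text
clock: 17.92
position: [0.6203, 0.2455, 0.0051]
tcp_rot: [[-0.308, -0.951, 0.002], [-0.951, 0.308, 0.001], [-0.001, -0.001, -1.0]]
force: [-0.1, 0.9, 0.9]
finger_gap: 0.0511
finger_force: 0.0
```

Run:
```python
from h import *
plan(.6195,.2440,.0,-18)
```

```text
t 17.9167 q6 -0.99 pos [620.3 245.5   5.1] cur 162.1 twist 0.001 shift [1.7 0.3 5.1] F [-0.1  0.9  0.9] gap 51.1
```

{"api": "arm_command", "payload": {"motion": [[1.5,0.3,2.5,0,0.6],[0,0,2,0,0.6],[0,0,0,0,0.6],[0,0,0,0,0.6]]}}

```text
clock: 18.25
position: [0.6188, 0.2437, -0.0009]
tcp_rot: [[-0.308, -0.951, -0.0], [-0.951, 0.308, -0.0], [0.0, 0.0, -1.0]]
force: [0.2, -0.6, -1.2]
finger_gap: 0.0516
finger_force: 0.0
```

{"api": "arm_command", "payload": {"motion": [[0,0,0,0,0.5],[0,0,0,0,0.45],[0,0,0,0,0.4],[0,0,0,0,0.3],[0,0,0,0,0.3],[0,0,0,0,0.3],[0,0,0,0,0.3],[0,0,0,0,0.3]]}}

```text
clock: 18.92
position: [0.6192, 0.2439, -0.0003]
tcp_rot: [[-0.308, -0.951, 0.001], [-0.951, 0.308, 0.0], [-0.0, -0.001, -1.0]]
force: [-0.8, -0.7, 4.0]
finger_gap: 0.0323
finger_force: 60.8
```

Run:
```python
from h import *
plan(.6195,.2440,.0,-18);print(r.get_obs()["finger_force"])
```

```text
t 18.9167 q6 -0.99 pos [ 6.192e+02  2.439e+02 -3.000e-01] cur 162.1 twist 0.001 shift [-0.2 -0.3 -0.3] F [-0.8 -0.7  4. ] gap 32.3
60.80387254245579
```

{"api": "arm_command", "payload": {"motion": [[0,0,-10,0,0.3],[0,0,-20,0,0.3],[0,0,-25,0.044,0.3],[0,0,-25,0.044,0.3],[0,0,0,0,0.3]]}}

```text
clock: 19.33
position: [0.6213, 0.2447, 0.0857]
tcp_rot: [[-0.392, -0.92, 0.008], [-0.92, 0.392, 0.003], [-0.006, -0.006, -1.0]]
force: [0.6, -0.1, 0.4]
finger_gap: 0.0326
finger_force: 59.8
```

Run:
```python
from h import *
plan(.6580,.1004,.07,-22.9)
```

```text
t 19.3333 q6 -1.08 pos [621.3 244.7  85.7] cur 156.9 twist -0.003 shift [118.6 -90.   15.7] F [ 0.6 -0.1  0.4] gap 32.6
```

{"api": "arm_command", "payload": {"motion": [[15,-12,0,0,0.3],[25,-19,0,0,0.3],[25,-19,0,0,0.3],[25,-19,5,0,0.3],[18,-14,5,0,0.3],[10.5,-7,5,0,0.3],[0,0,0,0,0.3],[0,0,0,0,0.3]]}}

```text
clock: 20.0
position: [0.6551, 0.0991, 0.0633]
tcp_rot: [[-0.391, -0.92, -0.002], [-0.92, 0.391, -0.0], [0.001, 0.001, -1.0]]
force: [-0.3, 1.1, -0.5]
finger_gap: 0.0324
finger_force: 59.8
```

Run:
```python
from h import *
plan(.6580,.1004,.03,-22.9)
```

```text
t 20.0 q6 -0.85 pos [655.1  99.1  63.3] cur 157.0 twist -0.002 shift [-2.3 -2.2 33.3] F [-0.3  1.1 -0.5] gap 32.4
```

{"api": "arm_command", "payload": {"motion": [[-2.3,-2.2,15,0,0.3],[0,0,15,0,0.3],[0,0,5,0,0.3],[0,0,3,0,0.3],[0,0,0,0,0.3],[0,0,0,0,0.3],[0,0,0,0,0.3]]}}

```text
clock: 20.58
position: [0.659, 0.1013, 0.0271]
tcp_rot: [[-0.39, -0.921, 0.002], [-0.921, 0.39, 0.0], [-0.001, -0.001, -1.0]]
force: [0.1, 0.2, -1.4]
finger_gap: 0.0322
finger_force: 59.8
```

Run:
```python
from h import *
plan(.6580,.1004,.016,-22.9)
a=r.camera("side");cv2.imwrite("pics/s8.png",cv2.resize(a[165:225,235:315,::-1],(800,600),interpolation=cv2.INTER_CUBIC))
```

```text
t 20.5833 q6 -0.85 pos [659.  101.3  27.1] cur 157.1 twist -0.001 shift [ 1.2  0.5 11.1] F [ 0.1  0.2 -1.4] gap 32.2
```

View pics/s8.png

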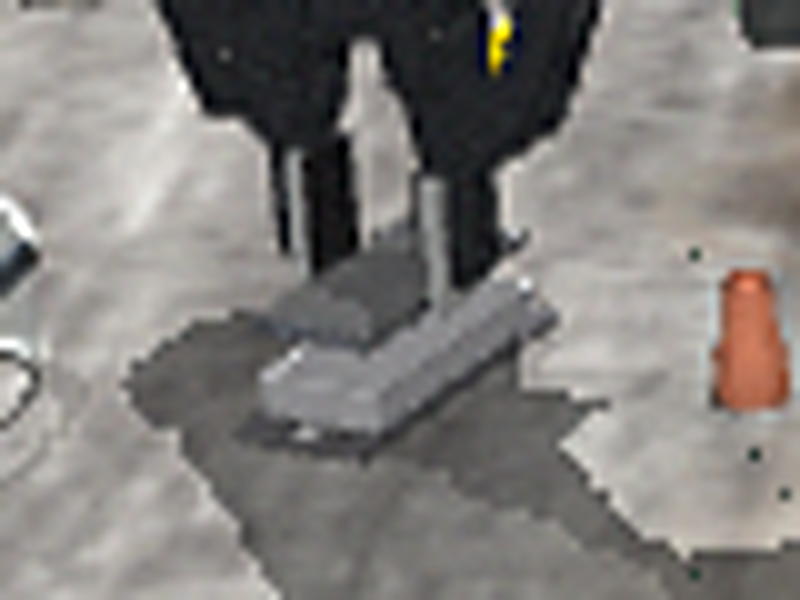

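{"api": "arm_command", "payload": {"motion": [[1.2,0.5,4,0,0.3],[0,0,4,0,0.3],[0,0,2,0,0.3],[0,0,0,0,0.3],[0,0,0,0,0.3],[0,0,0,0,0.3]]}}

```text
clock: 21.13
position: [0.6574, 0.0999, 0.0159]
tcp_rot: [[-0.39, -0.921, -0.0], [-0.921, 0.39, -0.0], [0.0, 0.0, -1.0]]
force: [-0.2, 0.2, -1.0]
finger_gap: 0.0322
finger_force: 59.8
```

Run:
```python
from h import *
plan(.6580,.1004,.0155,-22.9)
```

```text
t 21.1333 q6 -0.85 pos [657.4  99.9  15.9] cur 157.0 twist -0.001 shift [-0.7 -0.3  0.4] F [-0.2  0.2 -1. ] gap 32.2
```

{"api": "arm_command", "payload": {"motion": [[-0.5,-0.3,0.7,0,0.3],[0,0,0.5,0,0.3],[0,0,0,0,0.3],[0,0,0,0,0.3]]}}

```text
clock: 21.47
position: [0.6581, 0.1001, 0.0157]
tcp_rot: [[-0.39, -0.921, 0.0], [-0.921, 0.39, -0.0], [0.0, -0.001, -1.0]]
force: [-4.5, -0.5, 4.9]
finger_gap: 0.0328
finger_force: 60.9
```

{"api": "arm_command", "payload": {"motion": [[0,0,0,0,0.42],[0,0,0,0,0.46],[0,0,0,0,0.55],[0,0,0,0,0.6],[0,0,-8,0,0.6],[0,0,-20,0,0.6],[0,0,-30,0,0.6],[0,0,-30,0,0.6]]}}

```text
clock: 22.13
position: [0.6574, 0.1, 0.1036]
tcp_rot: [[-0.39, -0.921, -0.002], [-0.921, 0.39, -0.001], [0.001, 0.001, -1.0]]
force: [1.2, -0.3, 0.8]
finger_gap: 0.051
finger_force: 0.0
```

{"api": "arm_command", "payload": {"motion": [[0,0,-15,0,0.7],[0,32,0,0,0.7],[0,32,0,0,0.7],[0,32,0,0,0.7],[0,32,0,0,0.7],[0,32,0,0,0.7],[0,0,0,0,0.7]]}}

```text
clock: 22.72
position: [0.5076, 0.1644, 0.119]
tcp_rot: [[-0.388, -0.922, 0.001], [-0.922, 0.388, 0.002], [-0.002, 0.0, -1.0]]
force: [0.6, 0.9, 1.4]
finger_gap: 0.0598
finger_force: 0.0
```

Run:
```python
from h import *
im=r.camera("top");cv2.imwrite("pics/top3.png",im[:,:,::-1]);sd=r.camera("side");cv2.imwrite("pics/side3.png",sd[:,:,::-1])
s,m=seg(im,(318,212,356,244),grey,.006,"top",8);show("cs",s)
plan(.475,.147,.1,-21)
cv2.imwrite("pics/s9.png",np.hstack([cv2.resize(sd[180:216,250:298,::-1],(400,300),interpolation=cv2.INTER_CUBIC),cv2.resize(im[135:171,333:381,::-1],(400,300),interpolation=cv2.INTER_CUBIC)]))
```

```text
cs {'cen': [467.4, 136.1], 'rect': [475.7, 145.7], 'size': [91.5, 76.9], 'ang': -89.0}
t 22.8167 q6 -1.08 pos [510.3 163.4 119.2] cur 157.1 twist -0.032 shift [28.  27.1 19.2] F [0.6 0.5 0.2] gap 59.5
```

View pics/s9.png

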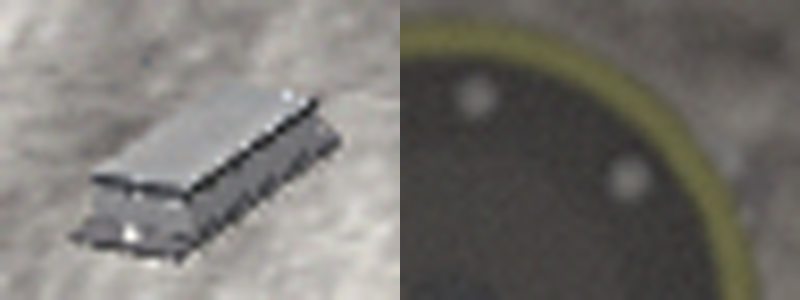

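{"api": "arm_command", "payload": {"motion": [[0,0,0,-0.03,0.7],[14,14,10,0,0.65],[14,13,20,0,0.65],[0,0,20,0,0.65],[0,0,0,0,0.65],[0,0,0,0,0.65]]}}

```text
clock: 23.32
position: [0.4757, 0.1457, 0.0678]
tcp_rot: [[-0.363, -0.932, -0.001], [-0.932, 0.363, -0.002], [0.002, 0.0, -1.0]]
force: [-0.3, 1.1, 0.2]
finger_gap: 0.0555
finger_force: 0.0
```

Run:
```python
from h import *
plan(.475,.148,.0,-21.1)
```

```text
t 23.3167 q6 -1.08 pos [475.7 145.7  67.8] cur 158.7 twist -0.003 shift [-1.9  1.4 67.8] F [-0.3  1.1  0.2] gap 55.5
```

{"api": "arm_command", "payload": {"motion": [[-1.9,1.4,20,0,0.65],[0,0,20,0,0.65],[0,0,13,0,0.65],[0,0,6,0,0.65],[0,0,3,0,0.65],[0,0,0,0,0.65],[0,0,0,0,0.65]]}}

```text
clock: 23.9
position: [0.4757, 0.149, 0.0073]
tcp_rot: [[-0.363, -0.932, 0.002], [-0.932, 0.363, 0.0], [-0.001, -0.001, -1.0]]
force: [0.2, -0.2, 0.2]
finger_gap: 0.0555
finger_force: 0.0
```

Run:
```python
from h import *
plan(.475,.148,.0,-21.1)
```

```text
t 23.9 q6 -1.08 pos [475.7 149.    7.3] cur 158.7 twist -0.003 shift [1.2 0.3 7.3] F [ 0.2 -0.2  0.2] gap 55.5
```

{"api": "arm_command", "payload": {"motion": [[0.6,0.3,4,0,0.65],[0,0,2,0,0.65],[0,0,0,0,0.65],[0,0,0,0,0.65]]}}

```text
clock: 24.23
position: [0.4742, 0.1482, -0.0]
tcp_rot: [[-0.362, -0.932, 0.0], [-0.932, 0.362, -0.0], [0.0, -0.0, -1.0]]
force: [1.2, -0.5, 0.0]
finger_gap: 0.0556
finger_force: 0.0
```

{"api": "arm_command", "payload": {"motion": [[0,0,0,0,0.55],[0,0,0,0,0.5],[0,0,0,0,0.45],[0,0,0,0,0.35],[0,0,0,0,0.35],[0,0,0,0,0.35],[0,0,0,0,0.35],[0,0,0,0,0.35]]}}

```text
clock: 24.9
position: [0.4745, 0.1483, 0.0006]
tcp_rot: [[-0.362, -0.932, 0.001], [-0.932, 0.362, 0.0], [-0.0, -0.001, -1.0]]
force: [-2.1, -1.0, 5.7]
finger_gap: 0.0376
finger_force: 59.8
```

Run:
```python
from h import *
plan(.475,.148,.0,-21.1);print(r.get_obs()["finger_force"])
```

```text
t 24.9 q6 -1.08 pos [474.5 148.3   0.6] cur 158.8 twist -0.003 shift [ 0.1 -0.5  0.6] F [-2.1 -1.   5.7] gap 37.6
59.8488986492157
```

{"api": "arm_command", "payload": {"motion": [[0,0,-10,0,0.35],[0,0,-20,0,0.35],[0,0,-30,0,0.35],[0,0,-30,-0.047,0.35],[0,0,-30,-0.047,0.35],[0,0,0,0,0.35]]}}

```text
clock: 25.4
position: [0.477, 0.1493, 0.1273]
tcp_rot: [[-0.271, -0.963, 0.009], [-0.963, 0.271, 0.004], [-0.007, -0.008, -1.0]]
force: [0.5, 0.5, 0.5]
finger_gap: 0.0372
finger_force: 60.5
```

Run:
```python
from h import *
plan(.3526,.3492,.1,-15.8)
```

```text
t 25.4 q6 -0.98 pos [477.  149.3 127.3] cur 164.3 twist 0.001 shift [-158.5  174.1   27.3] F [0.5 0.5 0.5] gap 37.2
```

{"api": "arm_command", "payload": {"motion": [[-15,16,0,0,0.35],[-25,28,0,0,0.35],[-25,28,0,0,0.35],[-25,28,0,0,0.35],[-25,28,0,0,0.35],[-25,28,0,0,0.35],[-18,18,10,0,0.35],[0,0,20,0,0.35]]}}

```text
clock: 26.07
position: [0.3487, 0.3522, 0.0919]
tcp_rot: [[-0.27, -0.963, 0.002], [-0.963, 0.27, 0.005], [-0.005, -0.001, -1.0]]
force: [0.4, -0.8, -1.1]
finger_gap: 0.0376
finger_force: 60.5
```

{"api": "arm_command", "payload": {"motion": [[0,0,20,0,0.35],[0,0,10,0,0.35],[0,0,0,0,0.35],[0,0,0,0,0.35]]}}

```text
clock: 26.4
position: [0.3503, 0.3474, 0.06]
tcp_rot: [[-0.274, -0.962, 0.0], [-0.962, 0.274, -0.001], [0.001, -0.0, -1.0]]
force: [0.0, -0.4, 0.4]
finger_gap: 0.0373
finger_force: 60.4
```

Run:
```python
from h import *
plan(.3526,.3492,.0165,-15.8)
```

```text
t 26.4 q6 -1.47 pos [350.3 347.4  60. ] cur 164.1 twist -0.002 shift [-2.4 -1.7 43.5] F [ 0.  -0.4  0.4] gap 37.3
```

{"api": "arm_command", "payload": {"motion": [[-2.4,-1.7,15,0,0.35],[0,0,12,0,0.35],[0,0,6,0,0.35],[0,0,3,0,0.35],[0,0,0,0,0.35],[0,0,0,0,0.35]]}}

```text
clock: 26.9
position: [0.3526, 0.3497, 0.0244]
tcp_rot: [[-0.274, -0.962, 0.001], [-0.962, 0.274, 0.0], [-0.0, -0.0, -1.0]]
force: [-0.4, -0.4, -1.5]
finger_gap: 0.0376
finger_force: 60.5
```

Run:
```python
from h import *
plan(.3526,.3492,.0165,-15.8)
```

```text
t 26.9 q6 -1.47 pos [352.6 349.7  24.4] cur 164.1 twist -0.001 shift [ 0.5 -0.1  7.9] F [-0.4 -0.4 -1.5] gap 37.6
```

{"api": "arm_command", "payload": {"motion": [[0.3,0,4,0,0.35],[0,0,2,0,0.35],[0,0,1,0,0.35],[0,0,0,0,0.35],[0,0,0,0,0.35]]}}

```text
clock: 27.32
position: [0.3523, 0.3494, 0.017]
tcp_rot: [[-0.273, -0.962, 0.0], [-0.962, 0.273, -0.0], [0.0, -0.0, -1.0]]
force: [0.1, -0.6, -0.5]
finger_gap: 0.0371
finger_force: 60.5
```

Run:
```python
from h import *
plan(.3526,.3492,.0160,-15.8)
```

```text
t 27.3167 q6 -1.47 pos [352.3 349.4  17. ] cur 164.1 twist -0.001 shift [ 0.1 -0.3  1. ] F [ 0.1 -0.6 -0.5] gap 37.1
```

{"api": "arm_command", "payload": {"motion": [[0,-0.2,1,0,0.35],[0,0,0.6,0,0.35],[0,0,0,0,0.35],[0,0,0,0,0.35]]}}

```text
clock: 27.65
position: [0.3526, 0.3495, 0.0166]
tcp_rot: [[-0.273, -0.962, 0.001], [-0.962, 0.273, 0.0], [-0.0, -0.001, -1.0]]
force: [-2.8, -1.9, 6.3]
finger_gap: 0.0375
finger_force: 61.3
```

{"api": "arm_command", "payload": {"motion": [[0,0,0,0,0.48],[0,0,0,0,0.52],[0,0,0,0,0.6],[0,0,0,0,0.65],[0,0,-8,0,0.65],[0,0,-20,0,0.65],[0,0,-30,0,0.65],[0,0,-30,0,0.65]]}}

```text
clock: 28.32
position: [0.3523, 0.3487, 0.1043]
tcp_rot: [[-0.273, -0.962, -0.0], [-0.962, 0.273, -0.002], [0.002, -0.0, -1.0]]
force: [0.9, 1.7, 1.1]
finger_gap: 0.0556
finger_force: 0.0
```

{"api": "arm_command", "payload": {"motion": [[-10,20,-20,0,0.65],[-20,29,-20,0,0.65],[-20,29,-20,0,0.65],[-20,29,-20,0,0.65],[-20,29,0,0,0.65],[-20,29,0,0,0.65],[-20,29,0,0,0.65],[-20,29,0,0,0.65]]}}

```text
clock: 28.98
position: [0.1777, 0.5558, 0.1841]
tcp_rot: [[-0.273, -0.962, 0.0], [-0.962, 0.273, 0.001], [-0.001, 0.0, -1.0]]
force: [1.1, -0.0, -0.4]
finger_gap: 0.0555
finger_force: 0.0
```

Run:
```python
from h import *
im=r.camera("top");cv2.imwrite("pics/top4.png",im[:,:,::-1]);sd=r.camera("side");cv2.imwrite("pics/side4.png",sd[:,:,::-1])
plan(.475,.147,.1,-21)
f=lambda i,x,y,w,h:cv2.convertScaleAbs(cv2.resize(i[y:y+h,x:x+w,::-1],(400,300),interpolation=cv2.INTER_CUBIC),alpha=1.2)
cv2.imwrite("pics/sa.png",np.vstack([np.hstack([f(sd,258,185,40,30),f(im,337,138,40,30)]),np.hstack([f(sd,260,185,160,120),f(im,231,262,40,30)])]))
```

```text
t 29.0833 q6 -1.88 pos [176.  556.9 182.4] cur 164.3 twist 0.093 shift [ 275.5 -426.    82.4] F [ 0.3 -0.1 -0. ] gap 54.9
```

View pics/sa.png

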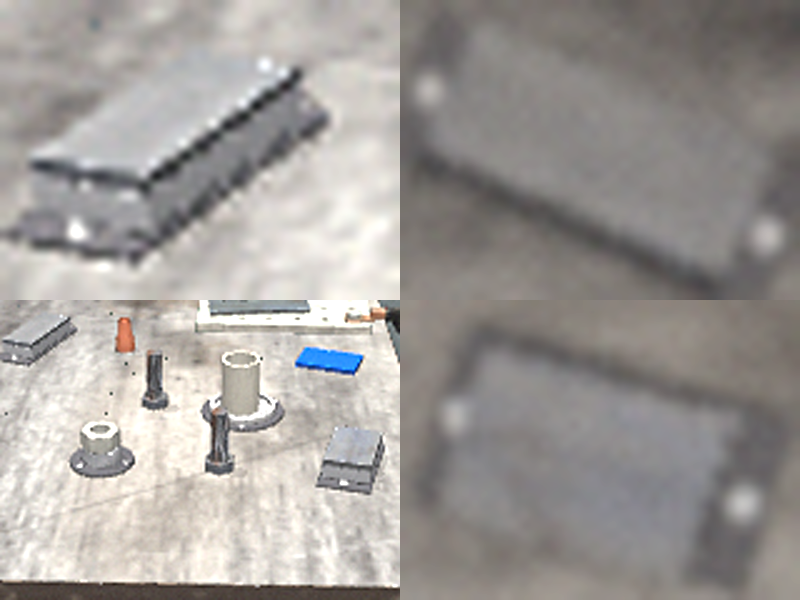

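Run:
```python
from h import *
def a(c,o,z,n="top"):
    P=ray(n,(np.array(c)+.5)/10-.5+o,z);print(np.round(P.mean(0)*1e3,1),np.round([np.linalg.norm(P[i]-P[i-1])*1e3 for i in range(4)],1),[round(float(np.degrees(np.arctan2(*(P[i]-P[j])[::-1])))%180,1) for i,j in((1,0),(2,3))])
a([(65,25),(370,155),(318,270),(20,145)],[337,138],.021);a([(85,45),(340,110),(290,265),(40,200)],[231,262],.022)
a([(35,160),(215,50),(300,72),(145,183)],[258,185],.021,"side")
im=cv2.cvtColor(cv2.imread("pics/top4.png"),cv2.COLOR_BGR2RGB)
for n,roi,z in(("long",(332,136,382,170),.021),("short",(228,260,275,295),.022)):
    s,m=seg(im,roi,lambda L:(L[...,0]-70)*3*(L[...,2]<131),z,"top",8);show(n,s)
i0=cv2.cvtColor(cv2.imread("pics/side0.png"),cv2.COLOR_BGR2RGB);i4=cv2.cvtColor(cv2.imread("pics/side4.png"),cv2.COLOR_BGR2RGB)
for roi,z in(((258,186,295,210),.016),((380,230,420,262),.016)):
    for i,dz in((i0,0),(i4,.0055)):
        x0,y0,x1,y1=roi
        g=cv2.resize(i[y0:y1,x0:x1],None,fx=4,fy=4,interpolation=cv2.INTER_CUBIC);d=cv2.cvtColor(cv2.absdiff(cv2.resize(i0[y0:y1,x0:x1],None,fx=4,fy=4),cv2.resize(i4[y0:y1,x0:x1],None,fx=4,fy=4)),cv2.COLOR_RGB2GRAY)
    m=cv2.morphologyEx((d>25).astype(np.uint8)*255,cv2.MORPH_OPEN,np.ones((5,5)))
    c=max(cv2.findContours(m,0,1)[0],key=cv2.contourArea)[:,0];P=ray("side",(c+.5)/4-.5+[x0,y0],.0185)
    print("diff",cv2.minAreaRect((P*1e3).astype(np.float32)))
```

```text
[657.7 102.1] [31.9 80.6 31.3 78.3] [67.6, 68.0]
[355.3 347.8] [36.9 61.5 37.2 60.1] [76.8, 76.5]
[654.8 103.1] [34.1 82.3 29.6 78.9] [64.2, 67.5]
long {'cen': [657.5, 99.7], 'rect': [658.2, 98.9], 'size': [100.8, 39.0], 'ang': 69.3}
short {'cen': [353.5, 347.5], 'rect': [352.4, 345.2], 'size': [82.2, 43.4], 'ang': 76.0}
diff ((656.1785888671875, 103.48855590820312), (89.8327865600586, 40.01897048950195), 67.06474304199219)
diff ((352.8489685058594, 352.62060546875), (66.40721893310547, 41.98381042480469), 73.63375854492188)
```

Run:
```python
from h import *
def prof(f,n,c,ang,z,L,W,axis):
    im=cv2.imread(f,0).astype(np.float32);a=np.radians(ang);l=np.array([np.cos(a),np.sin(a)]);w=np.array([l[1],-l[0]])
    s=np.arange(-L/2-9,L/2+9.1,.5) if axis==0 else np.arange(-W/2-8,W/2+8.1,.5)
    t=np.linspace(-.35,.35,41)*(W if axis==0 else L)
    S,T=np.meshgrid(s,t);A,B=(S,T) if axis==0 else (T,S)
    P=(np.array(c)+A[...,None]*l+B[...,None]*w)/1e3
    uv=proj(n,np.dstack([P,np.full(A.shape,z)]).reshape(-1,3)).reshape(A.shape+(2,)).astype(np.float32)
    v=cv2.remap(im,uv[...,0],uv[...,1],cv2.INTER_CUBIC).mean(0);g=np.gradient(cv2.GaussianBlur(v[None],(0,0),1.5)[0])
    h=(L if axis==0 else W)/2;out=[]
    for k in(-h,h):
        q=abs(s-k)<7;wt=np.abs(g)*q;i=np.argmax(wt);j=slice(max(i-4,0),i+5);out.append((round(float((s[j]*wt[j]).sum()/wt[j].sum()),1),round(float(g[i]),1)))
    return out,round((out[0][0]+out[1][0])/2,1)
for nm,c,ang,zt,L,W in(("long",(658.4,99.6),67.1,.021,80,35),("short",(353.4,348.3),74.2,.022,60,40)):
    for n in("top","side"):
        for ax in(0,1):print(nm,n,"LW"[ax],"block",prof(f"pics/{n}0.png",n,c,ang,.016,L,W,ax),"coupon",prof(f"pics/{n}4.png",n,c,ang,zt,L,W,ax))
```

```text
long top L block ([(-39.5, 7.5), (39.5, -7.3)], 0.0) coupon ([(-38.1, 2.1), (45.7, -1.9)], 3.8)
long top W block ([(-18.0, 9.3), (17.4, -6.6)], -0.3) coupon ([(-18.0, 4.9), (16.5, -1.4)], -0.8)
long side L block ([(-40.0, 7.2), (40.5, -12.0)], 0.2) coupon ([(-34.6, -1.1), (40.4, -8.2)], 2.9)
long side W block ([(-18.5, 20.3), (16.5, -12.1)], -1.0) coupon ([(-18.5, 15.4), (17.0, -3.1)], -0.8)
short top L block ([(-30.0, 9.5), (28.9, -7.4)], -0.6) coupon ([(-29.4, 3.5), (32.9, -1.7)], 1.8)
short top W block ([(-19.0, 6.8), (20.0, -8.9)], 0.5) coupon ([(-24.6, -1.2), (19.3, -4.3)], -2.7)
short side L block ([(-29.5, 9.0), (31.0, -15.1)], 0.8) coupon ([(-31.4, -0.4), (31.6, -11.0)], 0.1)
short side W block ([(-20.5, 31.6), (18.6, -18.9)], -0.9) coupon ([(-21.0, 16.4), (18.2, -3.1)], -1.4)
```

Run:
```python
from h import *
a=np.radians(67.1);l=np.array([np.cos(a),np.sin(a)]);w=np.array([l[1],-l[0]])
for z in(.006,.016,.021):
    d=ray("side",(265.5/10-.5+258,62.5/10-.5+185),z)[0]*1e3-[658.4,99.6];print(z,np.round([d@l,d@w],1))
for s in(-46,46):print("screw",s,(proj("top",np.r_[(np.array([658.4,99.6])+s*l)/1e3,.006])-[337,138])*10)
i4=cv2.imread("pics/side4.png");print(i4[188:195,278:290].max(2))
```

```text
0.006 [-69.5  11.5]
0.016 [-48.9  -1.4]
0.021 [-38.6  -7.9]
screw -46 [[365.29800858 230.908366  ]]
screw 46 [[22.75065928 81.34982854]]
[[140 149 161 169 165 166 164 170 177 173 170 165]
 [150 161 172 173 174 166 166 172 174 167 167 158]
 [154 159 158 163 163 159 169 163 165 159 156 156]
 [154 154 154 161 164 163 224 164 166 134 138 152]
 [157 158 156 157 160 161 164 169 185  51 127 166]
 [164 162 157 163 166 176 170 137  42  87 168 173]
 [159 160 168 169 178 180  66  51 101 110 125 167]]
```

```bash
python3 -c "
from cell import r
print(r.sign_off())"
```

```text
the job is handed in; nothing more can be done
None
```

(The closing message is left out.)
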